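Pin the gauge arm and nip up its lock ring

TASK

Lock the setting of the bench gauge. First hold its barrel still by dropping the steel holding pin from the wooden stand through the hole in the barrel's arm into the post below until its collar sits flat on the arm, then turn the knurled lock ring clockwise (seen from above) until it meets the housing and nip it up gently with about 0.6 N m, never as much as 1. Leave the pin in place, do not force it or let the arm swing away from its setting, and leave the hex bolts in the stand and the spanner alone.

Things in the scene. Friction and masses are not known exactly. Their poses are not given: they have to be found in the camera images.
- pin_grip (a point): centre of the upright handle of the loose steel holding pin. It stands in one of the stand's three holes (which one varies). z up the pin. Shank 10 mm diameter, 40 mm long, its tip a 4 mm cone down to 5 mm; then a collar 24 mm diameter, 4 mm thick; then a plain round handle, 18 mm diameter, 40 mm tall. This point is 66 mm above the tip, 22 mm above the collar's top. About 100 g
- pin_tip (a point): centre of the end of the pin's tip, on its axis, 66 mm below the middle of the handle
- pin: the holding pin as a whole; origin at its tip, z up the pin
- stand_top (a point): middle of the top of the fixed wooden stand, 200 x 60 mm, 45 mm tall. Its x axis runs along the row of three holes, 65 mm apart, 13 mm wide, 41 mm deep; the pin's collar and the bolts' heads rest on its top
- eye (a point): centre of the hole in the end of the barrel's arm, at the arm's upper face, 84 mm above the table. The arm is a level steel bar, 18 mm wide, 10 mm thick, ending in a 30 mm square with this 13 mm chamfered hole, 62 mm from the barrel's axis. It swings with the barrel, under 1 N at the hole
- post_hole (a point): centre of the mouth of the hole in the housing's 30 mm square post under the arm's end, 70 mm above the table: 12 mm wide, chamfered, 36 mm deep, 62 mm from the barrel's axis. The arm hole may start up to 1.3 mm to one side of it; the pin's cone draws the arm into line. With the collar down on the arm the pin's tip is 26 mm below this mouth
- ring_grip (a point): centre of the steel lock ring, on the barrel's vertical axis, 62 mm above the table. Ring 54 mm diameter, 20 mm tall; below it a 42 mm neck down to the base plate, whose top is 30 mm above the table. The arm lies 2 mm over the ring: take the ring with one finger either side of the arm. The barrel's 33 mm top ends 92 mm above the table
- lock_ring (a joint): angle of the lock ring relative to the barrel, grows clockwise seen from above. Friction 0.15 N m: it drags an unheld barrel along. Starts between 0.25 and 0.7; meets the housing at 1.3, where it stops; its knurled sleeve has a springy give of 0.04 rad per N m. The ring stays where it is left
- barrel: the barrel with its arm, turning about the vertical; origin on its axis at table height, x axis along the arm towards its hole. Its friction is only 0.04 N m. The pin in both holes leaves it about 0.04 rad of play either way
- gauge: the gauge's fixed green housing, base 215 x 96 x 30 mm; origin on the barrel's axis at table height, x axis towards the post. A V anvil 45 to 62 mm tall stands on its base 85 to 115 mm behind the axis
- bolt_a_head (a point): centre of the head of a hex bolt (20 mm wide, 7 mm tall) standing in the stand
- bolt_b_head (a point): centre of the head of the other hex bolt in the stand
- spanner: open-ended spanner, 190 mm long, lying on the table beyond the gauge

How it is judged:
By the outcome, as a careful person would: the job done as asked, in the order asked, and still so for the second after the job is handed in, with the robot touching nothing.
It also fails if it takes over 64 s, if anything falls off the work surface, if the arm or the gripper's body presses on something with over 40 N, if the wrist force passes 120 N, or if a joint passes its speed limit or range.

ROBOT

A 6-joint arm with a two-finger parallel gripper is mounted at the origin on the work surface. World frame = base frame: x ahead of the robot, y to its left, z up, the work surface at z = 0. Lengths are in mm, angles in rad, forces in N, time in s.
With the tool pointing down it reaches from about 300 to 875 mm from the base axis. Payload 6.4 kg.
Tool frame: the origin (TCP) lies on the centre line of the jaws, within the pads' length; the fingertips stand 17 mm ahead of it and the grasp point (between the pads) lies 2 mm behind it; z points along the fingers, y is the direction in which the jaws open and shut (so a half turn about z gives the same grasp; the last joint's range is limited). The gripper opens to 88 mm and grips with 3 to 60 N. Pads are 18 mm wide; open, the fingers measure 123 mm over their backs; the gripper's body (75 mm by 187 mm) begins 45 mm behind the grasp point.
Start: joints at [1.058, 0.181, 1.607, -0, 1.354, -0.206], TCP at [173.644, 548.169, 255.714] pointing down, gripper open.
Joint ranges: [-2.99, 2.99], [-0.89, 2.07], [0.3, 2.58], [-1.14, 4.28], [0, 2.63], [-3.12, 3.12]. Speed limits (rad/s): [2.57, 2.57, 3.01, 3.14, 3.14, 3.14].

INTERFACE

Orientations are given as a rotation vector (axis times angle).
In Python, from rig import r gives the robot as it stands. The module is installed in compiled form; this text tells all that it offers.
- The arm moves only by the tool move_arm, never from a script. Its argument "steps" is a list that holds one entry, the list of rows, each a list of 7 numbers: the finger opening in m, from 0 to 0.0881, then the shift along the tool's x, y, z in m, then the turn, a rotation vector about the tool's x, y, z in degrees. In form: [[[gripper, tx, ty, tz, ax, ay, az], ...]]. A call has 1 to 20 rows; each row is the pose to reach, as a shift and turn from the pose commanded when the call began, along the tool's axes at that moment; what a row does not reach only later rows make up. A row lasts 1/8 s, in which the tool goes at most 62.5 mm and 10.7 degrees, less where a joint would pass 70% of its speed; a pose out of reach is approached as far as the arm can. A call with a gripper value outside its range is refused whole. The fingers move at their own pace and stop on an object; the grip force is fixed at half the most. Time passes only in rows, so rows that repeat a pose let the fingers close. It gives the time, the measured TCP pose, the force and the opening at its end, in the units of the state.
- r.read_state(): the state, without advancing time (a new reading comes with each control period).
- r.grab_frame(name): name is "scene" or "top"; returns the picture (420x560x3 uint8, red, green, blue); there is no depth.
- r.camera_params(name): a dict with "fx", "fy", "cx", "cy" (pixels), "rvec" (rotation vector, rad) and "tvec" (3), from world to camera coordinates, as OpenCV has them. Camera axes: x right, y down, z forward; pixel columns grow to the right and rows downward; lengths in mm; the calibration is good to about 2 mm. A picture is of the moment at which its call begins. camera_params takes no time and is no camera call.
- r.finish_job(): hands the job in, once; it reports no verdict.
Trained networks look in the newest picture that a camera, given by its name, has taken for a name from the list of things; names that differ only in an ending like _2 or _b are one class to them, and where a whole thing is asked for, a point or a joint stands for the part that bears it (a point fixed in the world has none). Each returns a list of dicts, best first, with "confidence" (0 to 1); they miss things now and then, are a little off and sometimes report something else, mostly with a low value. They report only what shows in the picture. A call takes as long as a camera call.
- r.look_for(camera, name): "location" ([column, row] in pixels, amid what is visible of it).
- r.landmark_of(camera, name): "location" ([column, row] in pixels: a listed point, or the origin of a listed thing).
The state is a dict: "clock": time; "qpos": joint angles; "qvel": joint speeds; "tau": joint torques, N m; "ee_pos": TCP position; "tool_rot": TCP orientation; "wrist_force": force on the tool from outside, world axes, zero at the start; "ft_torque": the same for the moment, N m; "opening": finger opening in mm.
Only numpy, scipy, OpenCV 4.12 (cv2) and the standard library are available. Lean on these libraries where they do the work, as an engineer would, in place of code of your own. Each camera call takes 0.05 s, during which the arm holds its last target. There are 200 camera calls.

## Working session

There is one attempt and no reset: what is moved stays moved. The work goes in short steps, Python scripts to look and compute and a tool call to move; the robot and the scene stay as the last step left them, time stands still between calls to the robot, and variables do not carry over. Pictures are saved under pics/ and viewed, about 8 in all and at most 12, crops included, and the job is handed in when it is done.

Besides the shell and the picture viewer there is one more tool, called as name(argument=value, ...), one argument or row to a line, values as JSON. move_arm: Moves the arm, as the interface text tells. Its arguments: {"type":"object","properties":{"steps":{"type":"array"}},"required":["steps"]}

```bash
mkdir -p pics; cat > h.py <<'E'
from rig import r
import numpy as np, cv2
from scipy.spatial.transform import Rotation as R
def cam(n):
    p=r.camera_params(n); return np.array([[p['fx'],0,p['cx']],[0,p['fy'],p['cy']],[0,0,1.]]),np.array(p['rvec'],float),np.array(p['tvec'],float)
def at_z(n,uv,z):
    K,rv,t=cam(n); M=cv2.Rodrigues(rv)[0]; c=-M.T@t; d=M.T@np.linalg.inv(K)@np.array([uv[0],uv[1],1.])
    return c+d*(z-c[2])/d[2]
def proj(n,P):
    K,rv,t=cam(n); return cv2.projectPoints(np.atleast_2d(np.array(P,float)),rv,t,K,None)[0][:,0]
def snap(n,f,box=None,s=1):
    im=r.grab_frame(n)[:,:,::-1]
    if box: im=im[box[1]:box[3],box[0]:box[2]]
    cv2.imwrite('pics/'+f,cv2.resize(im,None,fx=s,fy=s,interpolation=cv2.INTER_CUBIC))
E
python3 - <<'E'
from h import *
for c in("scene","top"):
    snap(c,c+"0.png")
    K,rv,t=cam(c); print(c,K[0,0],-cv2.Rodrigues(rv)[0].T@t)
    for n,z in (("pin_grip",71),("stand_top",45),("eye",84),("post_hole",70),("ring_grip",62),("bolt_a_head",48.5),("gauge",0),("barrel",0)):
        for d in r.landmark_of(c,n)[:2]: print(n,np.round(d['location'],1),round(d['confidence'],2),at_z(c,d['location'],z).round(1))
s=r.read_state();print(s['clock'],s['ee_pos'],s['tool_rot'],s['wrist_force'],s['opening'])
E
```

```text
scene 482.43666253513356 [1016.11569291   62.28197355  750.80887518]
pin_grip [395.1 160.8] 0.64 [478.5 238.   71. ]
stand_top [385.9 197.4] 0.68 [540.  222.2  45. ]
eye [172.8 221.9] 0.63 [ 628.4 -132.    84. ]
eye [386.2 197.9] 0.26 [567.3 213.8  84. ]
post_hole [173.6 226.9] 0.79 [ 629.6 -133.3   70. ]
ring_grip [182.1 199.7] 0.6 [ 571.1 -129.8   62. ]
bolt_a_head [396.8 163.4] 0.64 [466.6 246.5  48.5]
bolt_a_head [385. 231.] 0.63 [610.2 215.2  48.5]
gauge [187.9 215.7] 0.73 [ 565.3 -131.2   -0. ]
barrel [187.4 217. ] 0.56 [ 568.1 -131.7    0. ]
top 428.85682970109514 [491.50459898  59.32922341 828.21406483]
pin_grip [184.  200.8] 0.71 [601.8 211.4  71. ]
pin_grip [164.5 270.6] 0.57 [479.3 243.6  71. ]
stand_top [179.  236.5] 0.75 [540.  224.8  45. ]
eye [379.1 181. ] 0.93 [ 631.6 -134.9   84. ]
post_hole [373.9 184.2] 0.57 [ 628.5 -128.9   70. ]
ring_grip [373.8 220.1] 0.59 [ 564.4 -128.    62. ]
bolt_a_head [185.8 201. ] 0.53 [604.7 212.6  48.5]
gauge [366.  222.6] 0.77 [ 565.5 -127.8    0. ]
gauge [381.  184.1] 0.23 [ 641.2 -160.3    0. ]
barrel [374.3 222.1] 0.97 [ 566.3 -144.     0. ]
0.9 [173.64654116 548.17485804 255.72229839] [-4.80062800e-01 -3.10468574e+00 -2.08415303e-05] [0.17043656 0.0857946  0.43716308] 88.05185353070469
```

```bash
python3 -c "
import cv2,numpy as np
cv2.imwrite('pics/both0.png',np.vstack([cv2.imread('pics/scene0.png')[60:360],cv2.imread('pics/top0.png')[60:360]]))"
```

```text
(no output)
```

View pics/scene0.png

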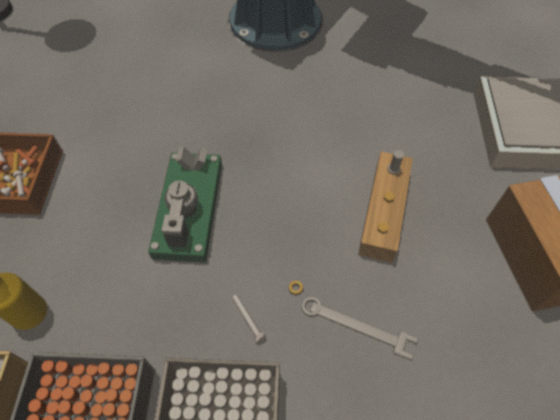

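View pics/top0.png

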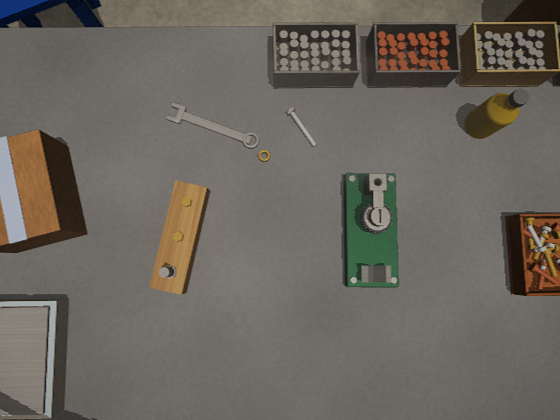

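The pin stands in the near hole of the stand (scene ~(397,160), top ~(167,271)). The gauge arm points along +x, with its eye at scene ~(174,222), top ~(377,182). I'll refine both with close crops.

```bash
cat >> h.py <<'E'
def crops(f,items,marks=(),w=60,s=6.5):
    ims={c:r.grab_frame(c)[:,:,::-1] for c in {i[0] for i in items}}; out=[]
    for c,P in items:
        u0,v0=np.round(proj(c,P)[0]).astype(int)-w//2
        im=cv2.resize(ims[c][v0:v0+w,u0:u0+w],None,fx=s,fy=s,interpolation=cv2.INTER_CUBIC)
        for m in marks:
            p=(proj(c,m)[0]-[u0,v0]+.5)*s
            cv2.circle(im,(int(p[0]),int(p[1])),3,(0,0,255),-1)
        for k in range(0,w,10): cv2.putText(im,str(u0+k),(int((k+.5)*s),10),0,.35,(0,255,255),1); cv2.putText(im,str(v0+k),(0,int((k+.5)*s)+4),0,.35,(0,255,255),1)
        out.append(im)
    cv2.imwrite('pics/'+f,np.hstack(out))
def tri(uvs):
    from scipy.optimize import least_squares
    f=lambda X: np.concatenate([proj(c,X)[0]-uv for c,uv in uvs]); q=least_squares(f,[550,50,70]); return q.x,q.fun
E
python3 - <<'E'
from h import *
crops('c1a.png',[("scene",[479,241,71]),("top",[479,241,71])],[[479,241,71],[479,241,89]])
crops('c1b.png',[("scene",[610,-132,80]),("top",[610,-132,80])],[[630,-132,84],[567,-131,92]])
a=cv2.imread('pics/c1a.png');b=cv2.imread('pics/c1b.png');cv2.imwrite('pics/c1.png',cv2.resize(np.vstack([a,b]),(780,780))[:,:])
import os
E
python3 - <<'E'
E
true
```

```text
(no output)
```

View pics/c1a.png

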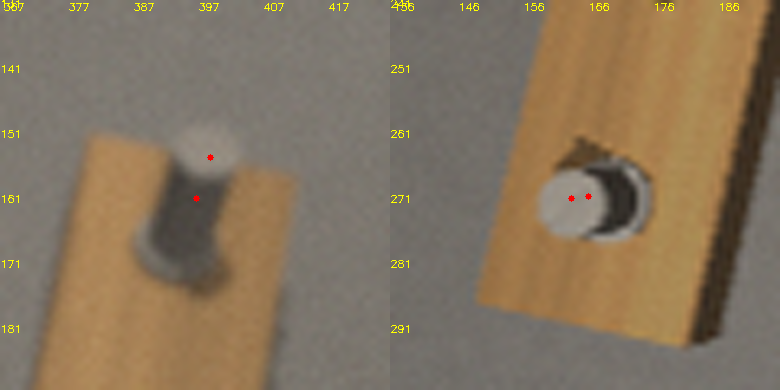

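View pics/c1b.png

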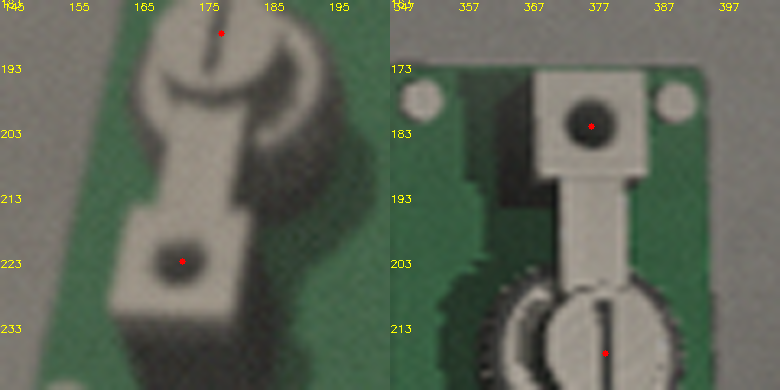

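The mark check puts the pin handle at ≈(477.7, 240.5) and the eye at ≈(630.5, −132), both about 1 mm from my marks.

```bash
cat >> h.py <<'E'
def to(P,yaw):  # shift (m) and z-turn (deg) to a down pose with tool y at yaw deg
    s=r.read_state(); M=R.from_rotvec(s['tool_rot']).as_matrix()
    y=np.radians(yaw); T=np.array([[-np.sin(y),np.cos(y),0],[np.cos(y),np.sin(y),0],[0,0,-1]]).T
    print('shift',((M.T@(np.array(P)-s['ee_pos']))/1000).round(4),'turn',np.degrees(R.from_matrix(M.T@T).as_rotvec()).round(2))
def st():
    s=r.read_state(); M=R.from_rotvec(s['tool_rot']).as_matrix()
    print(round(s['clock'],2),'pos',np.round(s['ee_pos'],2),'yaw',np.degrees(np.arctan2(M[1,1],M[0,1])).round(2),'F',np.round(s['wrist_force'],2),'T',np.round(s['ft_torque'],3),'open',round(s['opening'],2),'q',np.round(s['qpos'],2))
E
python3 -c "
from h import *
y=np.radians(90)
to([477.7,240.5,140],90)"
```

```text
shift [-0.3828 -0.2015  0.1157] turn [ -0.    -0.   -17.58]
```

move_arm(
  steps=[
    [[0.088,-0.3828,-0.2015,0.08,0,0,-17.58],[0.088,-0.3828,-0.2015,0.08,0,0,-17.58],[0.088,-0.3828,-0.2015,0.08,0,0,-17.58],[0.088,-0.3828,-0.2015,0.08,0,0,-17.58],[0.088,-0.3828,-0.2015,0.08,0,0,-17.58],[0.088,-0.3828,-0.2015,0.08,0,0,-17.58],[0.088,-0.3828,-0.2015,0.08,0,0,-17.58],[0.088,-0.3828,-0.2015,0.08,0,0,-17.58],[0.088,-0.3828,-0.2015,0.1157,0,0,-17.58],[0.088,-0.3828,-0.2015,0.1157,0,0,-17.58],[0.088,-0.3828,-0.2015,0.135,0,0,-17.58],[0.088,-0.3828,-0.2015,0.155,0,0,-17.58],[0.088,-0.3828,-0.2015,0.17,0,0,-17.58],[0.088,-0.3828,-0.2015,0.18,0,0,-17.58],[0.088,-0.3828,-0.2015,0.1837,0,0,-17.58],[0.088,-0.3828,-0.2015,0.1837,0,0,-17.58]],
  ],
)

```text
clock: 3.1
ee_pos: [477.8, 240.6, 72.2]
tool_rot: [-0.0, 3.142, 0.0]
wrist_force: [-0.4, 1.1, 0.7]
opening: 88.2
```

```bash
python3 -c "
from h import *
st()
crops('c2.png',[('scene',[478,240,75]),('top',[478,240,75])],[[477.7,240.5,89]])"
```

```text
3.1 pos [477.81 240.58  72.18] yaw 90.01 F [-0.42  1.12  0.69] T [0.048 0.054 0.016] open 88.15 q [ 0.24  0.34  1.83  0.    0.97 -1.33]
```

View pics/c2.png

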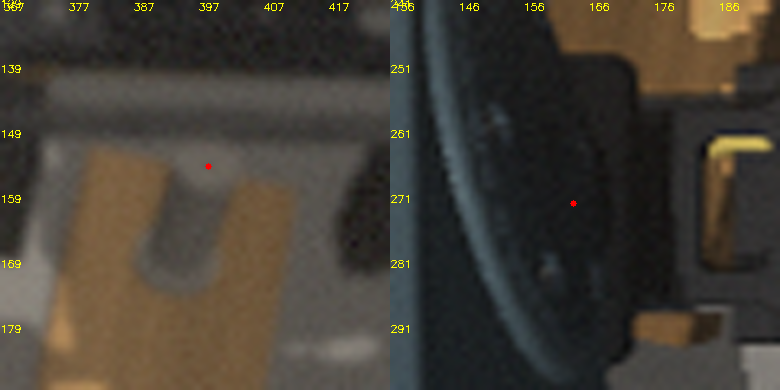

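The scene crop shows the pin between the open fingers, at about (393,165). I'll close and lift it.

move_arm(
  steps=[
    [[0.01,0,0,0,0,0,0],[0.01,0,0,0,0,0,0],[0.01,0,0,0,0,0,0],[0.01,0,0,0,0,0,0],[0.01,0,0,0,0,0,0],[0.01,0,0,0,0,0,0],[0.01,0,0,-0.004,0,0,0],[0.01,0,0,-0.02,0,0,0],[0.01,0,0,-0.045,0,0,0],[0.01,0,0,-0.08,0,0,0],[0.01,0,0,-0.118,0,0,0],[0.01,0,0,-0.118,0,0,0]],
  ],
)

```text
clock: 4.7
ee_pos: [480.0, 241.1, 194.4]
tool_rot: [-0.0, 3.134, 0.003]
wrist_force: [0.6, -0.1, -2.2]
opening: 17.0
```

```bash
python3 -c "
from h import *
st()
to([630.5,-132,190],90)
"
```

```text
4.7 pos [479.99 241.12 194.44] yaw 90.01 F [ 0.65 -0.1  -2.16] T [ 0.03  -0.03   0.026] open 16.99 q [ 0.24  0.16  1.77 -0.    1.21 -1.33]
shift [-0.1504 -0.3732  0.0049] turn [0.11 0.44 0.01]
```

move_arm(
  steps=[
    [[0.01,-0.04,-0.06,0,0,0,0],[0.01,-0.08,-0.12,0,0,0,0],[0.01,-0.12,-0.18,0,0,0,0],[0.01,-0.1528,-0.24,0,0,0,0],[0.01,-0.1528,-0.29,0,0,0,0],[0.01,-0.1528,-0.33,0,0,0,0],[0.01,-0.1528,-0.36,0,0,0,0],[0.01,-0.1528,-0.3726,0.01,0,0,0],[0.01,-0.1528,-0.3726,0.022,0,0,0],[0.01,-0.1528,-0.3726,0.022,0,0,0],[0.01,-0.1528,-0.3726,0.022,0,0,0],[0.01,-0.1528,-0.3726,0.022,0,0,0]],
  ],
)

```text
clock: 6.2
ee_pos: [630.9, -131.2, 168.6]
tool_rot: [-0.002, 3.141, -0.0]
wrist_force: [-0.3, -0.6, -1.2]
opening: 16.9
```

```bash
python3 -c "
from h import *
st()
p=r.read_state()['ee_pos']
for c in('scene','top'):
  crops('x.png',[(c,[630,-132,95])])
  for n in('pin_tip','eye','pin_grip'):
    for d in r.landmark_of(c,n)[:1]: print(c,n,np.round(d['location'],1),round(d['confidence'],2),at_z(c,d['location'],84))
crops('c3.png',[('scene',[630.5,-132,95]),('top',[630.5,-132,95])],[[630.5,-132,84],[p[0],p[1],p[2]-67.2]])
"
```

```text
6.2 pos [ 630.95 -131.24  168.56] yaw 90.08 F [-0.32 -0.58 -1.16] T [ 0.086 -0.004 -0.025] open 16.93 q [-0.39  0.41  1.49  0.    1.23 -1.96]
scene pin_tip [172.2 219.8] 0.87 [ 624.49714151 -133.62923276   84.        ]
scene eye [173.  223.2] 0.57 [ 630.7586487  -131.30761214   84.        ]
scene pin_grip [166.9 198.7] 0.6 [ 584.42020347 -149.05155302   84.        ]
top eye [380.4 181.5] 0.74 [ 630.70331987 -137.12273199   84.        ]
```

View pics/c3.png

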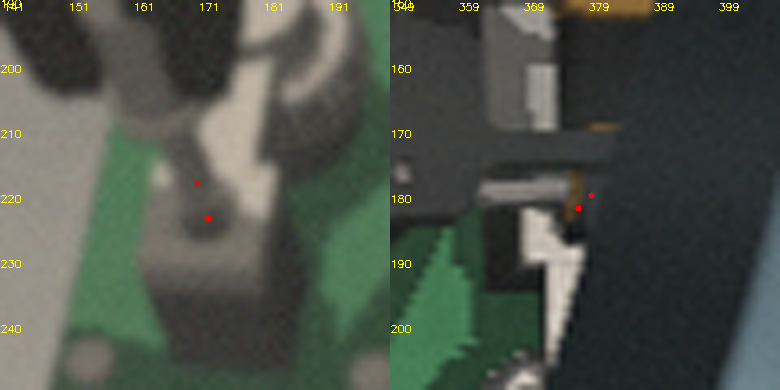

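Scene crop: the shank comes down over the dark eye at about (172,222), so it looks aligned. The top camera's view is blocked by the arm. I'll lower slowly and watch the forces.

move_arm(
  steps=[
    [[0.01,0,0,0,0,0,0],[0.01,0,0,0.006,0,0,0],[0.01,0,0,0.012,0,0,0],[0.01,0,0,0.016,0,0,0],[0.01,0,0,0.019,0,0,0],[0.01,0,0,0.022,0,0,0],[0.01,0,0,0.0245,0,0,0],[0.01,0,0,0.0245,0,0,0],[0.01,0,0,0.0245,0,0,0]],
  ],
)

```text
clock: 7.82
ee_pos: [630.6, -132.1, 143.7]
tool_rot: [-0.0, 3.141, -0.0]
wrist_force: [0.2, 0.7, -1.4]
opening: 17.4
```

```bash
python3 -c "
from h import *
for i in range(4): r.grab_frame('top'); st()
p=r.read_state()['ee_pos']
crops('c4.png',[('scene',[630.5,-132,95])],[[630.5,-132,84]],50,12)
"
```

```text
7.88 pos [ 630.63 -132.16  143.71] yaw 90.0 F [-0.1  -0.51 -1.15] T [-0.002  0.022  0.024] open 17.29 q [-0.39  0.44  1.51  0.    1.19 -1.96]
7.92 pos [ 630.63 -132.14  143.71] yaw 90.01 F [ 0.73 -0.05 -0.72] T [ 0.042  0.045 -0.012] open 17.31 q [-0.39  0.44  1.51 -0.    1.19 -1.96]
7.97 pos [ 630.64 -132.16  143.73] yaw 90.0 F [ 0.02 -0.04 -1.04] T [0.035 0.009 0.042] open 16.79 q [-0.39  0.44  1.51  0.    1.19 -1.96]
8.03 pos [ 630.61 -132.15  143.68] yaw 90.0 F [ 0.12  0.09 -1.3 ] T [-0.05  -0.004  0.02 ] open 17.04 q [-0.39  0.44  1.51  0.    1.19 -1.96]
```

View pics/c4.png

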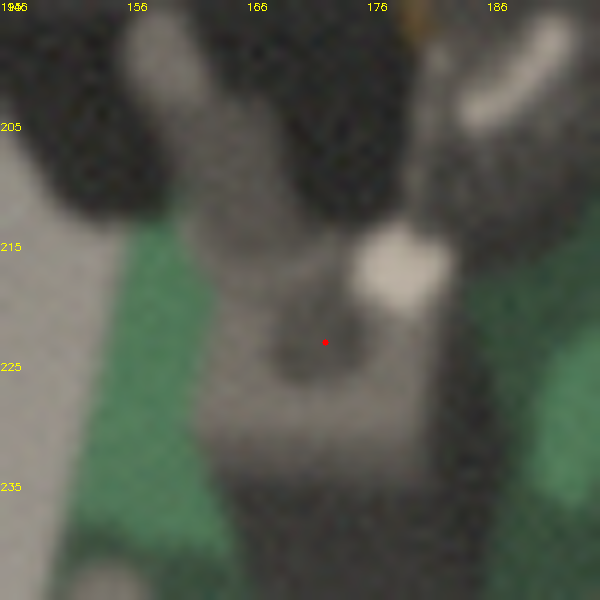

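The pin is entering the eye with no contact force. I'll continue down to just past the post mouth.

move_arm(
  steps=[
    [[0.01,0,0,0.002,0,0,0],[0.01,0,0,0.004,0,0,0],[0.01,0,0,0.006,0,0,0],[0.01,0,0,0.0075,0,0,0],[0.01,0,0,0.009,0,0,0],[0.01,0,0,0.0105,0,0,0],[0.01,0,0,0.012,0,0,0],[0.01,0,0,0.012,0,0,0],[0.01,0,0,0.012,0,0,0]],
  ],
)

```text
clock: 9.2
ee_pos: [630.4, -132.2, 131.4]
tool_rot: [0.0, -3.141, 0.0]
wrist_force: [0.9, -1.6, -1.2]
opening: 17.3
```

```bash
python3 -c "
from h import *
for i in range(4): r.grab_frame('top'); st()
"
```

```text
9.25 pos [ 630.45 -132.17  131.36] yaw 90.0 F [ 0.31 -2.74 -1.59] T [-0.328 -0.    -0.051] open 17.17 q [-0.39  0.46  1.52 -0.    1.17 -1.96]
9.3 pos [ 630.43 -132.13  131.38] yaw 90.0 F [-0.09 -2.03 -1.96] T [-0.36  -0.068  0.047] open 17.03 q [-0.39  0.46  1.52 -0.    1.17 -1.96]
9.35 pos [ 630.45 -132.18  131.4 ] yaw 90.0 F [-0.28 -1.7  -2.36] T [-0.379  0.031  0.006] open 16.9 q [-0.39  0.46  1.52 -0.    1.17 -1.96]
9.4 pos [ 630.46 -132.15  131.41] yaw 90.0 F [ 0.36 -1.83 -2.07] T [-0.34  -0.031 -0.048] open 16.94 q [-0.39  0.46  1.52 -0.    1.17 -1.96]
```

The side force of about −2 N in y means the pin should shift about −1 mm in y.

move_arm(
  steps=[
    [[0.01,0,-0.0005,0,0,0,0],[0.01,0,-0.001,0,0,0,0],[0.01,0,-0.001,0,0,0,0],[0.01,0,-0.001,0,0,0,0]],
  ],
)

```text
clock: 9.9
ee_pos: [630.5, -133.0, 131.5]
tool_rot: [-0.0, 3.142, 0.0]
wrist_force: [0.0, -0.0, -0.9]
opening: 17.1
```

```bash
python3 -c "
from h import *
for i in range(4): r.grab_frame('top'); st()
"
```

```text
9.95 pos [ 630.55 -133.03  131.56] yaw 90.01 F [-0.28  0.54 -1.73] T [ 0.104 -0.003  0.007] open 16.91 q [-0.39  0.46  1.52  0.    1.17 -1.96]
10.0 pos [ 630.54 -133.01  131.53] yaw 90.0 F [-0.07  0.11 -1.78] T [ 0.01  -0.055  0.002] open 17.04 q [-0.39  0.46  1.52  0.    1.17 -1.96]
10.05 pos [ 630.53 -133.06  131.53] yaw 90.01 F [ 0.48 -0.46 -1.9 ] T [ 0.067  0.023 -0.026] open 17.21 q [-0.39  0.46  1.52  0.    1.17 -1.96]
10.1 pos [ 630.54 -133.09  131.55] yaw 90.0 F [-0.71 -0.17 -0.62] T [ 0.047 -0.013  0.052] open 17.36 q [-0.39  0.46  1.52  0.    1.17 -1.96]
```

Free now. I'll lower further.

move_arm(
  steps=[
    [[0.01,0,0,0.003,0,0,0],[0.01,0,0,0.006,0,0,0],[0.01,0,0,0.009,0,0,0],[0.01,0,0,0.012,0,0,0],[0.01,0,0,0.015,0,0,0],[0.01,0,0,0.0175,0,0,0],[0.01,0,0,0.0185,0,0,0],[0.01,0,0,0.0185,0,0,0]],
  ],
)

```text
clock: 11.1
ee_pos: [631.1, -133.6, 115.6]
tool_rot: [-0.0, 3.14, -0.002]
wrist_force: [-6.4, 1.7, 13.1]
opening: 17.1
```

```bash
python3 -c "
from h import *
for i in range(3): r.grab_frame('top'); st()
"
```

```text
11.15 pos [ 631.09 -133.55  115.66] yaw 90.01 F [-5.64  1.44 13.19] T [ 0.164  1.055 -0.04 ] open 17.07 q [-0.39  0.48  1.52 -0.    1.14 -1.96]
11.2 pos [ 631.08 -133.55  115.64] yaw 90.02 F [-5.4   1.89 13.23] T [ 0.177  1.07  -0.054] open 17.21 q [-0.39  0.48  1.52 -0.    1.14 -1.96]
11.25 pos [ 631.09 -133.53  115.65] yaw 90.01 F [-6.    1.28 13.67] T [ 0.133  1.053 -0.093] open 17.2 q [-0.39  0.48  1.52 -0.    1.14 -1.96]
```

It made contact at 13 N, a bit early, with some sideways load. I'll back off and relieve the load, then open slightly so the pin can drop.

move_arm(
  steps=[
    [[0.01,0.0003,0,-0.002,0,0,0],[0.01,0.0006,0,-0.004,0,0,0],[0.01,0.0006,0,-0.004,0,0,0],[0.01,0.0006,0,-0.004,0,0,0]],
  ],
)

```text
clock: 11.75
ee_pos: [629.8, -133.0, 116.6]
tool_rot: [0.0, -3.141, -0.0]
wrist_force: [-0.4, 0.3, -0.6]
opening: 16.9
```

```bash
python3 -c "
from h import *
for i in range(3): r.grab_frame('top'); st()
"
```

```text
11.8 pos [ 629.76 -133.05  116.62] yaw 90.0 F [-0.23  0.95 -1.25] T [-0.014  0.001  0.006] open 17.09 q [-0.39  0.48  1.52  0.    1.14 -1.96]
11.85 pos [ 629.78 -133.07  116.67] yaw 90.0 F [-0.56 -0.16 -1.2 ] T [ 0.036 -0.039 -0.031] open 16.7 q [-0.39  0.48  1.52  0.    1.14 -1.96]
11.9 pos [ 629.82 -133.08  116.73] yaw 90.0 F [-0.26 -0.15 -1.25] T [ 0.039  0.035 -0.032] open 17.08 q [-0.39  0.48  1.52 -0.    1.14 -1.96]
```

move_arm(
  steps=[
    [[0.022,0,0,0,0,0,0],[0.026,0,0,0,0,0,0],[0.035,0,0,0,0,0,0],[0.05,0,0,0,0,0,0],[0.05,0,0,0,0,0,0],[0.05,0,0,-0.03,0,0,0],[0.05,0,0,-0.07,0,0,0],[0.07,0.02,0,-0.1,0,0,0],[0.088,0.063,0.0,-0.1,0,0,0],[0.088,0.063,0.0,-0.1,0,0,0],[0.088,0.063,0.0,-0.1,0,0,0]],
  ],
)

```text
clock: 13.28
ee_pos: [567.5, -133.3, 217.4]
tool_rot: [0.0, 3.14, -0.001]
wrist_force: [1.1, -0.5, -0.5]
opening: 87.1
```

```bash
python3 -c "
from h import *
st()
P=[630.3,-132.5,84]
crops('c5.png',[('scene',[610,-132,95]),('top',[610,-132,95])],[[P[0],P[1],z] for z in (88,128)])
"
```

```text
13.28 pos [ 567.54 -133.33  217.38] yaw 89.99 F [ 1.08 -0.52 -0.49] T [ 0.031 -0.034 -0.012] open 87.06 q [-0.43  0.23  1.62  0.    1.28 -2.  ]
```

View pics/c5.png

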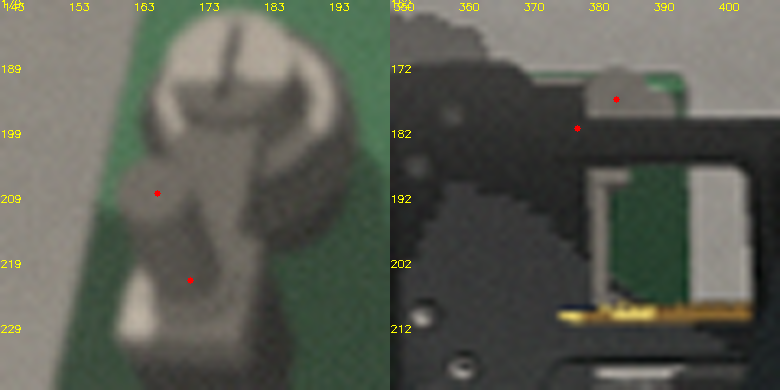

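The handle top at scene crop (155,189) nearly matches the seated prediction (157,193). The top view is blocked. I'll check the seating with a light touch of closed fingertips on the handle top, which should meet at TCP z≈145 if seated.

move_arm(
  steps=[
    [[0.0,0,0,0,0,0,0],[0.0,-0.03,0,0,0,0,0],[0.0,-0.063,0,0,0,0,0],[0.0,-0.063,0,0.03,0,0,0],[0.0,-0.063,0,0.05,0,0,0],[0.0,-0.063,0,0.06,0,0,0],[0.0,-0.063,0,0.0645,0,0,0],[0.0,-0.063,0,0.0665,0,0,0],[0.0,-0.063,0,0.0685,0,0,0],[0.0,-0.063,0,0.0685,0,0,0]],
  ],
)

```text
clock: 14.62
ee_pos: [630.1, -133.2, 149.0]
tool_rot: [0.0, 3.141, -0.0]
wrist_force: [0.4, -0.2, -0.7]
opening: 0.8
```

```bash
python3 -c "
from h import *
for i in range(2): r.grab_frame('top'); st()
"
```

```text
14.68 pos [ 630.13 -133.22  149.02] yaw 90.0 F [-0.25  0.03 -0.75] T [ 0.061  0.038 -0.067] open 0.11 q [-0.39  0.44  1.51  0.    1.2  -1.96]
14.72 pos [ 630.12 -133.21  148.97] yaw 90.0 F [-0.36  0.66  0.73] T [-0.016 -0.048  0.043] open 0.4 q [-0.39  0.44  1.51 -0.    1.2  -1.96]
```

move_arm(
  steps=[
    [[0.0,0,0,0.001,0,0,0],[0.0,0,0,0.002,0,0,0],[0.0,0,0,0.003,0,0,0],[0.0,0,0,0.0035,0,0,0],[0.0,0,0,0.0035,0,0,0]],
  ],
)

```text
clock: 15.35
ee_pos: [630.1, -133.2, 145.4]
tool_rot: [-0.0, 3.141, -0.0]
wrist_force: [-1.5, 0.6, 3.9]
opening: 0.7
```

```bash
python3 -c "
from h import *
for i in range(2): r.grab_frame('top'); st()
"
```

```text
15.4 pos [ 630.08 -133.17  145.43] yaw 90.0 F [-1.65  0.01  3.23] T [ 0.085  0.15  -0.02 ] open 0.28 q [-0.39  0.44  1.51 -0.    1.19 -1.96]
15.45 pos [ 630.09 -133.19  145.44] yaw 90.0 F [-2.41 -0.39  4.41] T [ 0.149  0.244 -0.007] open 0.36 q [-0.39  0.44  1.51 -0.    1.19 -1.96]
```

move_arm(
  steps=[
    [[0.0,0,0,0.0005,0,0,0],[0.0,0,0,0.001,0,0,0],[0.0,0,0,0.001,0,0,0]],
  ],
)

```text
clock: 15.82
ee_pos: [630.4, -133.3, 145.4]
tool_rot: [-0.0, 3.14, -0.001]
wrist_force: [-2.6, 1.4, 9.3]
opening: 0.7
```

```bash
python3 -c "
from h import *
for i in range(3): r.grab_frame('top'); st()
"
```

```text
15.88 pos [ 630.38 -133.31  145.39] yaw 90.01 F [-3.48  1.28 10.2 ] T [0.177 0.546 0.019] open 0.16 q [-0.39  0.44  1.51 -0.    1.19 -1.96]
15.93 pos [ 630.38 -133.33  145.42] yaw 90.01 F [-2.29  0.91  9.84] T [ 0.145  0.499 -0.004] open 0.5 q [-0.39  0.44  1.51 -0.    1.19 -1.96]
15.97 pos [ 630.35 -133.35  145.42] yaw 90.01 F [-2.33  0.58 10.06] T [0.18  0.52  0.002] open 0.69 q [-0.39  0.44  1.51 -0.    1.19 -1.96]
```

Contact is rigid at 145.4, so the handle top is at 128.4 mm (128 expected) and the collar is seated. Next, hover over the ring with the jaws turned +31°.

move_arm(
  steps=[
    [[0.0,0,0,-0.025,0,0,0],[0.0,0,0,-0.025,0,0,0],[0.03,0.03,0.0012,-0.025,0,0,-10],[0.088,0.0615,0.0012,-0.025,0,0,-20],[0.088,0.0615,0.0012,-0.025,0,0,-30],[0.088,0.0615,0.0012,-0.025,0,0,-31],[0.088,0.0615,0.0012,-0.025,0,0,-31],[0.088,0.0615,0.0012,0.005,0,0,-31],[0.088,0.0615,0.0012,0.02,0,0,-31],[0.088,0.0615,0.0012,0.02,0,0,-31]],
  ],
)

```text
clock: 17.23
ee_pos: [567.5, -131.4, 122.4]
tool_rot: [0.838, -3.025, -0.003]
wrist_force: [0.2, 0.1, -0.1]
opening: 78.2
```

```bash
python3 -c "
from h import *
st()
crops('c6.png',[('scene',[590,-132,110]),('top',[590,-132,110])],[[568.4,-131.9,92],[630.2,-132.9,128]],110,3.6)
"
```

```text
17.23 pos [ 567.51 -131.44  122.39] yaw 120.95 F [ 0.17  0.09 -0.11] T [ 0.078  0.086 -0.042] open 78.18 q [-0.43  0.35  1.69  0.    1.11 -2.54]
```

View pics/c6.png

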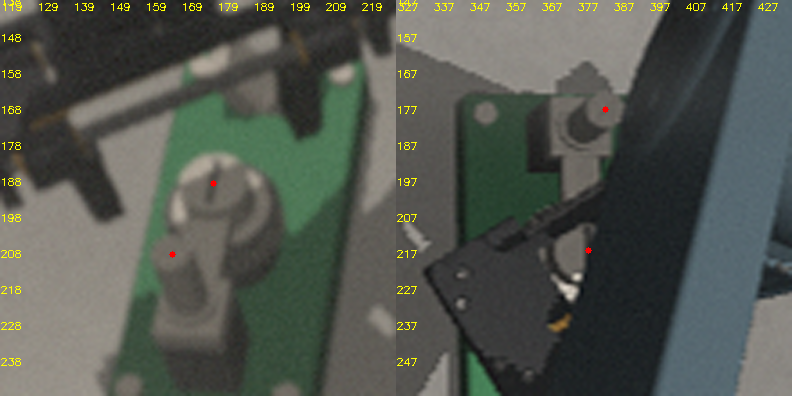

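Picture: pin upright with its collar flat on the arm (scene ~(188,310) crop), fingers straddling the ring, and the body's long side across the arm. I'll descend.

move_arm(
  steps=[
    [[0.088,-0.0005,-0.0008,0.012,0,0,0],[0.088,-0.0005,-0.0008,0.024,0,0,0],[0.088,-0.0005,-0.0008,0.034,0,0,0],[0.088,-0.0005,-0.0008,0.042,0,0,0],[0.088,-0.0005,-0.0008,0.048,0,0,0],[0.088,-0.0005,-0.0008,0.048,0,0,0]],
  ],
)

```text
clock: 18.08
ee_pos: [569.0, -132.2, 75.4]
tool_rot: [0.839, -3.027, -0.001]
wrist_force: [-0.4, 0.4, -0.5]
opening: 88.1
```

```bash
python3 -c "
from h import *
for i in range(2): r.grab_frame('top'); st()
"
```

```text
18.12 pos [ 569.24 -132.35   75.9 ] yaw 121.0 F [-0.25  0.07 -0.42] T [ 0.099  0.001 -0.019] open 87.92 q [-0.43  0.42  1.7  -0.    1.02 -2.54]
18.18 pos [ 569.43 -132.41   76.2 ] yaw 121.0 F [-0.28  0.11  0.66] T [ 0.05   0.047 -0.012] open 88.05 q [-0.43  0.42  1.7  -0.    1.02 -2.54]
```

move_arm(
  steps=[
    [[0.088,0.0005,0.0009,0.005,0,0,0],[0.088,0.0005,0.0009,0.01,0,0,0],[0.088,0.0005,0.0009,0.0145,0,0,0],[0.088,0.0005,0.0009,0.0145,0,0,0],[0.07,0.0005,0.0009,0.0145,0,0,0],[0.062,0.0005,0.0009,0.0145,0,0,0],[0.058,0.0005,0.0009,0.0145,0,0,0],[0.057,0.0005,0.0009,0.0145,0,0,0],[0.057,0.0005,0.0009,0.0145,0,0,0]],
  ],
)

```text
clock: 19.3
ee_pos: [568.4, -131.8, 61.6]
tool_rot: [-0.84, 3.027, -0.0]
wrist_force: [-0.1, 0.7, 0.2]
opening: 57.1
```

```bash
python3 -c "
from h import *
for i in range(3): r.grab_frame('top'); st()
"
```

```text
19.35 pos [ 568.35 -131.83   61.53] yaw 121.0 F [-0.19  0.04 -0.46] T [ 0.119  0.005 -0.03 ] open 57.55 q [-0.43  0.44  1.71 -0.    0.99 -2.54]
19.4 pos [ 568.35 -131.84   61.51] yaw 121.0 F [-0.28  0.17 -0.14] T [ 0.03   0.001 -0.007] open 57.39 q [-0.43  0.44  1.71 -0.    0.99 -2.54]
19.45 pos [ 568.39 -131.84   61.54] yaw 121.0 F [-0.03 -0.4   0.55] T [0.076 0.052 0.01 ] open 57.17 q [-0.43  0.44  1.71 -0.    0.99 -2.54]
```

move_arm(
  steps=[
    [[0.053,0,0,0,0,0,0],[0.045,0,0,0,0,0,0],[0.045,0,0,0,0,0,0],[0.045,0,0,0,0,0,0]],
  ],
)

```text
clock: 19.95
ee_pos: [568.1, -131.4, 61.5]
tool_rot: [0.84, -3.027, -0.001]
wrist_force: [-3.1, 4.7, 3.0]
opening: 53.3
```

```bash
python3 -c "
from h import *
for i in range(3): r.grab_frame('top'); st()
"
```

```text
20.0 pos [ 568.1  -131.39   61.46] yaw 121.01 F [-2.55  4.84  3.27] T [ 0.844  0.541 -0.058] open 53.17 q [-0.43  0.44  1.71  0.    0.99 -2.54]
20.05 pos [ 568.08 -131.41   61.44] yaw 121.01 F [-2.04  4.98  4.19] T [ 0.855  0.48  -0.029] open 53.18 q [-0.43  0.44  1.71  0.    0.99 -2.54]
20.1 pos [ 568.08 -131.41   61.45] yaw 121.01 F [-3.29  4.51  3.62] T [0.845 0.528 0.045] open 53.01 q [-0.43  0.44  1.71  0.    0.99 -2.54]
```

move_arm(
  steps=[
    [[0.045,0,0.0005,0,0,0,0],[0.045,0,0.0005,0,0,0,2],[0.045,0,0.0005,0,0,0,5],[0.045,0,0.0005,0,0,0,8],[0.045,0,0.0005,0,0,0,11],[0.045,0,0.0005,0,0,0,14],[0.045,0,0.0005,0,0,0,15],[0.045,0,0.0005,0,0,0,15],[0.045,0,0.0005,0,0,0,15]],
  ],
)

```text
clock: 21.22
ee_pos: [568.0, -131.2, 61.4]
tool_rot: [0.437, -3.111, -0.001]
wrist_force: [-2.3, 4.6, 3.4]
opening: 53.1
```

```bash
python3 -c "
from h import *
for i in range(3): r.grab_frame('top'); st()
"
```

```text
21.27 pos [ 567.99 -131.2    61.42] yaw 106.0 F [-3.32  3.68  3.06] T [0.88  0.411 0.124] open 53.15 q [-0.43  0.44  1.71  0.    0.99 -2.28]
21.32 pos [ 568.02 -131.22   61.47] yaw 106.0 F [-1.73  4.94  3.45] T [0.805 0.445 0.102] open 53.13 q [-0.43  0.44  1.71  0.    0.99 -2.28]
21.38 pos [ 568.01 -131.22   61.45] yaw 106.0 F [-1.5   3.56  3.8 ] T [0.827 0.474 0.084] open 53.12 q [-0.43  0.44  1.71  0.    0.99 -2.28]
```

move_arm(
  steps=[
    [[0.045,0.0002,0.0008,-0.0005,0,0,0],[0.045,0.0002,0.0008,-0.0005,0,0,3],[0.045,0.0002,0.0008,-0.0005,0,0,6],[0.045,0.0002,0.0008,-0.0005,0,0,9],[0.045,0.0002,0.0008,-0.0005,0,0,12],[0.045,0.0002,0.0008,-0.0005,0,0,15],[0.045,0.0002,0.0008,-0.0005,0,0,15],[0.045,0.0002,0.0008,-0.0005,0,0,15]],
  ],
)

```text
clock: 22.38
ee_pos: [567.8, -130.9, 61.6]
tool_rot: [-0.029, 3.141, -0.0]
wrist_force: [1.5, 0.8, -6.1]
opening: 53.0
```

```bash
python3 -c "
from h import *
for i in range(4): r.grab_frame('top'); st()
"
```

```text
22.43 pos [ 567.8  -130.91   61.66] yaw 91.04 F [ 2.5   1.63 -6.15] T [ 0.209 -0.404  0.072] open 53.4 q [-0.43  0.44  1.71 -0.    0.99 -2.02]
22.48 pos [ 567.77 -130.86   61.65] yaw 91.03 F [ 2.75  0.63 -7.6 ] T [ 0.169 -0.43   0.064] open 52.94 q [-0.43  0.44  1.71 -0.    0.99 -2.02]
22.52 pos [ 567.75 -130.87   61.65] yaw 91.02 F [ 2.91  1.16 -6.48] T [ 0.154 -0.465  0.057] open 53.26 q [-0.43  0.44  1.71 -0.    0.99 -2.02]
22.57 pos [ 567.78 -130.88   61.7 ] yaw 91.02 F [ 3.16 -0.02 -8.03] T [ 0.036 -0.469  0.146] open 52.81 q [-0.43  0.44  1.71 -0.    0.99 -2.02]
```

move_arm(
  steps=[
    [[0.045,-0.0003,0,0.0003,0,0,1],[0.045,-0.0003,0,0.0003,0,0,2],[0.045,-0.0003,0,0.0003,0,0,3],[0.045,-0.0003,0,0.0003,0,0,4],[0.045,-0.0003,0,0.0003,0,0,4]],
  ],
)

```text
clock: 23.2
ee_pos: [567.9, -130.8, 61.7]
tool_rot: [-0.083, -3.14, 0.0]
wrist_force: [1.7, -0.3, -6.8]
opening: 52.8
```

```bash
cat > m.py <<'E'
from h import *
S=[]
for i in range(6): r.grab_frame('top'); s=r.read_state(); S.append(np.r_[s['wrist_force'],s['ft_torque']])
st(); print('mean',np.mean(S,0).round(3))
E
python3 m.py
```

```text
23.5 pos [ 567.87 -130.75   61.64] yaw 87.0 F [ 0.11 -1.19 -7.98] T [-0.202 -0.053  0.082] open 53.52 q [-0.43  0.44  1.71 -0.    0.99 -1.95]
mean [ 0.48  -1.06  -6.96  -0.133 -0.08   0.101]
```

move_arm(
  steps=[
    [[0.045,0,0,0.0004,0,0,0.5],[0.045,0,0,0.0004,0,0,1],[0.045,0,0,0.0004,0,0,1.5],[0.045,0,0,0.0004,0,0,1.5]],
  ],
)

```text
clock: 24.0
ee_pos: [568.0, -130.7, 61.5]
tool_rot: [-0.123, -3.139, 0.0]
wrist_force: [-2.3, -1.0, -1.1]
opening: 53.1
```

```bash
python3 m.py
```

```text
24.3 pos [ 568.   -130.76   61.48] yaw 85.5 F [-3.65 -1.72 -0.02] T [-0.118  0.482  0.095] open 53.36 q [-0.43  0.44  1.71 -0.    0.99 -1.92]
mean [-3.109 -1.034 -0.718 -0.1    0.417  0.141]
```

move_arm(
  steps=[
    [[0.045,0,0,0,0,0,0.5],[0.045,0,0,0,0,0,1],[0.045,0,0,0,0,0,1]],
  ],
)

```text
clock: 24.68
ee_pos: [568.1, -130.7, 61.5]
tool_rot: [0.151, 3.138, -0.0]
wrist_force: [-3.3, -0.7, 1.4]
opening: 53.3
```

```bash
python3 m.py
```

```text
24.98 pos [ 568.08 -130.74   61.48] yaw 84.5 F [-4.42 -1.31  2.99] T [-0.113  0.559  0.112] open 53.27 q [-0.43  0.44  1.71 -0.    0.99 -1.9 ]
mean [-3.688 -0.801  2.335 -0.117  0.579  0.134]
```

move_arm(
  steps=[
    [[0.045,0.0003,0,0,0,0,0.5],[0.045,0.0003,0,0,0,0,1],[0.045,0.0003,0,0,0,0,1.5],[0.045,0.0003,0,0,0,0,1.5]],
  ],
)

```text
clock: 25.48
ee_pos: [568.0, -130.7, 61.5]
tool_rot: [0.192, 3.135, -0.0]
wrist_force: [-2.2, -0.2, 1.4]
opening: 53.1
```

```bash
python3 m.py
```

```text
25.77 pos [ 567.95 -130.73   61.46] yaw 83.0 F [-0.66 -0.16  1.18] T [-0.139  0.197  0.138] open 53.03 q [-0.43  0.44  1.71  0.    0.99 -1.88]
mean [-1.527 -0.313  2.274 -0.097  0.234  0.12 ]
```

move_arm(
  steps=[
    [[0.045,0,0,0,0,0,0.6],[0.045,0,0,0,0,0,1.2],[0.045,0,0,0,0,0,1.7],[0.045,0,0,0,0,0,1.7],[0.045,0,0,0,0,0,1.7]],
  ],
)

```text
clock: 26.4
ee_pos: [567.9, -130.7, 61.4]
tool_rot: [0.238, 3.132, -0.0]
wrist_force: [0.5, -1.1, 3.2]
opening: 53.2
```

```bash
python3 m.py
```

```text
26.7 pos [ 567.88 -130.73   61.44] yaw 81.3 F [1.2  0.44 3.33] T [-0.026 -0.093  0.442] open 53.39 q [-0.43  0.44  1.71  0.    0.99 -1.85]
mean [ 0.251 -0.264  3.368 -0.062 -0.041  0.422]
```

The stop is reached, with torque up to 0.42 N m. About 0.4° more should bring it to 0.6.

move_arm(
  steps=[
    [[0.045,0,0,0,0,0,0.2],[0.045,0,0,0,0,0,0.4],[0.045,0,0,0,0,0,0.4],[0.045,0,0,0,0,0,0.4]],
  ],
)

```text
clock: 27.2
ee_pos: [567.9, -130.7, 61.4]
tool_rot: [0.249, 3.131, -0.0]
wrist_force: [1.1, -0.4, 4.1]
opening: 53.3
```

```bash
python3 m.py
```

```text
27.5 pos [ 567.86 -130.72   61.43] yaw 80.9 F [ 1.06 -0.61  4.76] T [ 0.002 -0.196  0.512] open 53.09 q [-0.43  0.44  1.71  0.    0.99 -1.84]
mean [ 1.114 -0.014  4.612 -0.013 -0.164  0.527]
```

move_arm(
  steps=[
    [[0.045,0,0,0,0,0,0.25],[0.045,0,0,0,0,0,0.45],[0.045,0,0,0,0,0,0.45],[0.045,0,0,0,0,0,0.45]],
  ],
)

```text
clock: 28.0
ee_pos: [567.9, -130.7, 61.4]
tool_rot: [0.261, 3.13, -0.0]
wrist_force: [1.5, -0.1, 5.4]
opening: 53.5
```

```bash
python3 m.py
```

```text
28.3 pos [ 567.81 -130.69   61.41] yaw 80.45 F [2.   0.47 5.79] T [ 0.011 -0.288  0.65 ] open 53.11 q [-0.43  0.44  1.71  0.    0.99 -1.83]
mean [ 1.935 -0.069  5.191 -0.011 -0.27   0.616]
```

Torque is about 0.62 N m. I'll release and retreat straight up.

move_arm(
  steps=[
    [[0.056,0,0,0,0,0,0],[0.07,0,0,0,0,0,0],[0.088,0,0,0,0,0,0],[0.088,0,0,0,0,0,0],[0.088,0,0,-0.01,0,0,0],[0.088,0,0,-0.03,0,0,0],[0.088,0,0,-0.06,0,0,0],[0.088,0,0,-0.1,0,0,0],[0.088,0,0,-0.14,0,0,0],[0.088,0.06,0.05,-0.17,0,0,0],[0.088,0.12,0.1,-0.17,0,0,0],[0.088,0.17,0.15,-0.17,0,0,0],[0.088,0.17,0.2,-0.17,0,0,0],[0.088,0.17,0.2,-0.17,0,0,0],[0.088,0.17,0.2,-0.17,0,0,0]],
  ],
)

```text
clock: 30.18
ee_pos: [433.1, 96.1, 233.0]
tool_rot: [0.256, 3.128, 0.0]
wrist_force: [0.3, -0.6, 0.3]
opening: 88.1
```

```bash
python3 -c "
from h import *
st()
crops('c7.png',[('scene',[600,-132,90]),('top',[600,-132,90])],[[630.2,-132.9,128]],70,5.6)
"
```

```text
30.18 pos [433.08  96.13 232.97] yaw 80.64 F [ 0.34 -0.61  0.26] T [-0.003 -0.001  0.059] open 88.1 q [-0.05 -0.1   1.95  0.    1.29 -1.46]
```

View pics/c7.png

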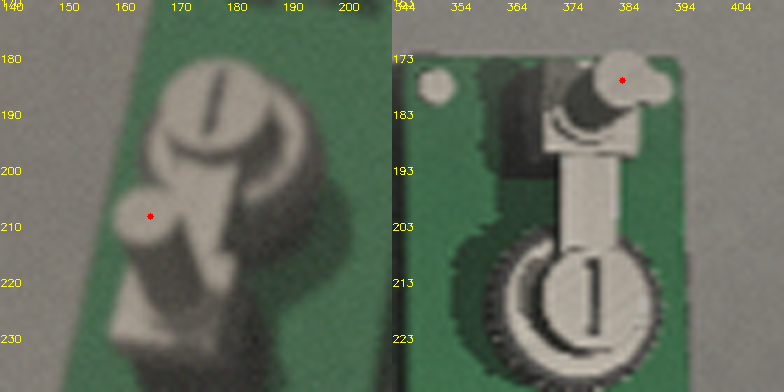

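The pin stands upright with its collar flat, and the handle top sits on the predicted seated point in both views (scene ~(165,208), top ~(382,177)). The arm hasn't moved off its setting. I'll hand in.

```bash
python3 -c "
from rig import r
print(r.finish_job())"
```

```text
the job is handed in; nothing more can be done
None
```

The gauge is locked: the holding pin is seated through the arm into the post. The lock ring is turned clockwise onto the housing and nipped up to about 0.62 N m. I handed the job in at about 30 s, with the gripper clear of everything.

- **Pin:** on the way down it met resistance about 4 mm early (13 N, with about 6 N sideways). I backed off, let go so it dropped, then checked it by pressing lightly on the handle with up to about 10 N. The handle top was firm at 128.4 mm (128 expected), and the last pictures from both cameras show it upright with its collar on the arm.
- **Ring:** torque stayed at the 0.13 N m friction level until the stop. It then rose steadily with angle to 0.62 N m averaged, with a highest single reading of 0.65. I did not measure the ring angle itself, so the stop is judged from that rise.
- **Left alone:** I did not touch the bolts or the spanner. The last pictures were close-ups of the gauge, so they do not show either.

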